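Fit a ported insert and its screw ring to a media bottle

ROBOT

A 6-joint arm with a two-finger parallel gripper is mounted at the origin on the work surface. World frame = base frame: x ahead of the robot, y to its left, z up, the work surface at z = 0. Lengths are in m, angles in rad, forces in N, time in s.
With the tool pointing down it reaches from about 0.3 to 0.875 m from the base axis. Payload 6.4 kg.
Tool frame: the origin (TCP) lies midway between the tips of the shut fingers; the grasp point (between the pads) lies 19 mm behind it; z points along the fingers, y is the line along which they close (so a half turn about z gives the same grasp; the last joint's range is limited). The gripper opens to 85 mm and grips with 20 to 120 N. Pads are 22 mm wide; open, the fingers measure 114 mm over their backs; the gripper's body (76 mm by 85 mm) begins 54 mm behind the grasp point. The pads swing forward as they close: fully open they stand 13 mm farther back than shut.
Start: joints at [0.901, 0.181, 1.607, -0, 1.354, -0.206], TCP at [0.257, 0.514, 0.231] pointing down, gripper open.
Joint ranges: [-2.99, 2.99], [-0.89, 2.07], [0.3, 2.58], [-1.14, 4.28], [0, 2.63], [-3.12, 3.12]. Speed limits (rad/s): [2.57, 2.57, 3.01, 3.14, 3.14, 3.14].

INTERFACE

Orientations are given as a unit quaternion [w, x, y, z].
In Python, from bench import status, camera, ctrl gives the robot as it stands. The module is installed in compiled form; this text tells all that it offers.
- The arm moves only by the shell command python3 -m handwheel 'ROWS'. ROWS is JSON, a list that holds one entry, the list of rows, each a list of 7 numbers: the opening, from -1 (shut) to 1 (fully open), then the shift along the tool's x, y, z in cm, then the turn, a rotation vector about the tool's x, y, z in degrees. A call has 1 to 10 rows; each row is the pose to reach, as a shift and turn from the pose commanded when the call began, along the tool's axes at that moment; what a row does not reach only later rows make up. A row lasts 1/8 s, in which the tool goes at most 62.5 mm and 10.7 degrees, less where a joint would pass 70% of its speed; a pose out of reach is approached as far as the arm can. A call with a gripper value outside its range is refused whole. The fingers move at their own pace and stop on an object; the grip force is fixed at half the most. Time passes only in rows, so rows that repeat a pose let the fingers close. It gives the time, the measured TCP pose, the force, the opening and the grip force at its end, in the units of the state.
- status.get_obs(): the state, without advancing time (a new reading comes with each control period).
- camera(name): name is "scene" or "side" or "wrist"; returns a dict with "frame" (420x560x3 uint8, blue, green, red), "depth" (420x560 float32, m along the optical axis (not along the pixel's ray), 0 where there is no reading), "fx", "fy", "cx", "cy" (pixels), "dist" ([k1, k2, p1, p2, k3] as OpenCV has them; the pictures are not rectified), "extrinsics" (4x4, takes a point from camera to world coordinates); the wrist camera has in their place "hand_eye" (4x4, takes a point from camera to tool coordinates, whose origin is the TCP and whose axes are the flange's). Camera axes: x right, y down, z forward; pixel columns grow to the right and rows downward; lengths in m; the calibration is good to about 2 mm. A picture is of the moment at which its call begins: read the wrist's pose just before it.
- ctrl.hand_in(): hands the job in; it is judged then, once.
The state is a dict: "time_s": time; "q": joint angles; "dq": joint speeds; "joint_efforts": joint torques, N m; "eef_pos": TCP position; "eef_rot": TCP orientation; "wrist_force": force on the tool from outside, world axes, zero at the start; "torque": the same for the moment, N m; "opening": opening from 0.0 (shut) to 1.0 (fully open); "grasp_force": force on a finger pad.
Only numpy, scipy, OpenCV 4.12 (cv2) and the standard library are available. Lean on these libraries where they do the work, as an engineer would, in place of code of your own. Each camera call takes 0.05 s, during which the arm holds its last target. There are 200 camera calls.

TASK

Close the amber bottle in the bench holder for perfusion: seat the loose steel two-nipple insert in its mouth, plug down and with its flange flat on the rim, then put the open steel screw ring over it and turn it clockwise, hand-tight, fully home against its stop, so that it clamps the insert when you let go. Go gently on the glass mouth and do not force the thread or the stop, and leave the other things on the bench where they are.

Things in the scene. Friction and masses are not known exactly. Their poses are not given: they have to be found in the camera images.
- bottle: Amber square glass bottle 64 x 64 mm in a square steel pocket on a 104 x 104 x 10 mm base plate, all fixed to the bench, upright. Origin: on the bench under the bottle's axis, z up; x and y square to its sides. Shoulder up to 116 mm; above it a round neck, 40 mm outside, bore 32.2 mm, rim at 150 mm.
- bottle_rim (a point): Centre of the mouth in the plane of the rim, 150 mm above the bench. Three right-handed thread ridges run round the neck, 48 mm across, 3 mm high, tops starting 4 mm below the rim; each falls clockwise (from above) at 24 mm per turn and has a stop for the ring's lug beneath. They start near the bottle's x axis and 120 and 240 degrees from it, up to 25 degrees off either way: each bottle differs.
- insert: Loose stainless steel disk, 28 mm tall, about 100 g, plug down on the bench. Origin: centre of the plug's underside, z up. Plug 31 mm diameter, 6 mm high, lower edge chamfered 0.5 mm; flange 39 mm, top 10 mm above the origin, under it a white silicone seal whose underside is 6 mm above the origin. Seated: seal on the rim, origin 6 mm below the rim on the bottle's axis; its yaw does not matter.
- insert_nipples (a point): Point between the insert's two upright hose nipples, on its axis, 19 mm above its origin. The nipples are 10 mm thick and stand 10 to 28 mm above the origin, 8 mm either side of the axis along the insert's x, a low web between: 26 mm long in all along x, 10 mm wide along y, so pinch them across y.
- ring: Loose stainless steel screw ring (cap with an open top), 57 mm outside, 24 mm tall, knurled wall 3.5 mm thick, about 145 g, open side down on the bench. Origin: centre of its underside, z up. Its top, 3 mm thick, has a 33 mm hole that lets the nipples through. Turned clockwise from above it runs down the thread 3.8 mm per rad.
- ring_lug (a point): One of three inner lugs, 120 degrees apart: this one along the ring's x, 3.5 mm above its origin. They are 5.6 mm long, 3 mm high, reach in to radius 21.2 mm; a small dark bar on the top marks each. Lowered level, the lugs rest on the ridges: 10 degrees counter-clockwise of the thread starts the ring's underside is then 13 mm below the rim, and 1 mm higher for each 15 degrees more.
- ring_top (a point): Centre of the ring's top, 24 mm above its origin. Nearing home the ring bears on the insert (its top then 7 mm above the rim) and squeezes the seal, 15 N per mm, for the last 0.3 to 0.4 rad; this hardly changes the torque. Then the lugs meet the stops, about a quarter turn clockwise past the thread starts, and the torque rises at once: 0.15 to 0.4 N m is hand-tight, 0.7 N m overloads the glass.
- storage_cap: Bystander: the bottle's plain closed grey plastic cap, 57 mm diameter, 22 mm tall, no hole in its top. Origin: centre of its underside. Leave it alone.
- tube_rack: Bystander: white rack of microtubes, 70 x 110 x 34 mm (40 mm over the tubes). Origin: centre of its underside. Leave it alone.
- tip_box: Bystander: grey pipette-tip box with a clear lid, 124 x 84 x 68 mm. Origin: centre of its underside. Leave it alone.
There are look-alikes about, which are no part of the job. What is shaped like the insert but red or turquoise is not meant.

How it is judged:
On the way, in this order (a step that is already met when the one before it is completed fails the run):
1. the insert sits in the bottle's mouth, flange flat on the rim, and is let go (z of insert in the frame of bottle between 0.1418 and 0.1457 m and horizontal distance between insert and bottle_rim below 0.003 m and angle between insert's own z axis and vertical below 0.06 rad and contact force between the fingers and insert below 0.1 N), for 0.2 s.
2. the ring is down over the neck with its lugs between the thread ridges (z of ring in the frame of bottle below 0.1385 m and horizontal distance between ring and bottle_rim below 0.004 m and angle between ring's own z axis and vertical below 0.12 rad), for 0.1 s.
At the end, for the whole second after the job is handed in: Insert in the mouth, seal on the rim (within 2 mm in height, 3 mm of the axis, 3.5 degrees of level); ring level (3 degrees) and centred over it, underside 16.7 to 20 mm below the rim, by itself clamping the insert with more than 8 N, as it does within some 4 degrees of its stop; both at rest (z of insert in the frame of bottle between 0.1418 and 0.1457 m and horizontal distance between each of insert, ring and bottle_rim below 0.003 m and angle between insert's own z axis and vertical below 0.06 rad and z of ring in the frame of bottle between 0.13 and 0.1333 m and angle between ring's own z axis and vertical below 0.05 rad and contact force between ring and insert above 8 N and linear speed of each of ring, insert below 0.01 m/s); the robot touches nothing.
It fails at once if the insert is pressed or knocked against the glass with more than 25 N (contact force between insert and bottle above 25 N).
It fails at once if the ring is pressed or turned against the glass thread and stops with more than 45 N (contact force between ring and bottle above 45 N).
It fails at once if the robot itself pushes against the bottle with more than 25 N (contact force between any of the arm, the fingers and bottle above 25 N).
It fails at once if the closed cap, the tube rack or the tip box is moved by more than 15 mm (distance of any of storage_cap, tube_rack, tip_box from where it was at the start of the episode above 0.015 m).
It also fails if it takes over 72 s, if anything falls off the work surface, if the arm or the gripper's body presses on something with over 40 N, if the wrist force passes 120 N, or if a joint passes its speed limit or range.

## Working session

There is one attempt and no reset: what is moved stays moved. The work goes in short steps, Python scripts to look and compute and a shell command to move; the robot and the scene stay as the last step left them, time stands still between calls to the robot, and variables do not carry over. Pictures are saved under pics/ and viewed, at most 10 in all, crops included, and the job is handed in when it is done.

```bash
mkdir -p pics; cat > h.py <<'E'
import numpy as np, cv2
from scipy.spatial.transform import Rotation as R
from bench import status, camera, ctrl
def snap(name):
    o=status.get_obs(); c=camera(name)
    c['K']=np.array([[c['fx'],0,c['cx']],[0,c['fy'],c['cy']],[0,0,1.]]); c['d']=np.array(c['dist'],float)
    if name=='wrist':
        T=np.eye(4); q=o['eef_rot']; T[:3,:3]=R.from_quat([q[1],q[2],q[3],q[0]]).as_matrix(); T[:3,3]=o['eef_pos']
        c['T']=T@np.array(c['hand_eye'])
    else: c['T']=np.array(c['extrinsics'])
    np.savez('last_%s.npz'%name,frame=c['frame'],depth=c['depth'],K=c['K'],d=c['d'],T=c['T'])
    return c
def load(name): return dict(np.load('last_%s.npz'%name))
def rays(c,uv):
    p=cv2.undistortPoints(np.array(uv,float).reshape(-1,1,2),c['K'],c['d']).reshape(-1,2)
    return np.c_[p,np.ones(len(p))]
def onplane(c,uv,z):
    r=rays(c,uv)@c['T'][:3,:3].T; o=c['T'][:3,3]
    return o+r*((z-o[2])/r[:,2])[:,None]
def bydepth(c,uv):
    r=rays(c,uv); d=np.array([c['depth'][int(v),int(u)] for u,v in np.array(uv).reshape(-1,2)])
    return (r*d[:,None])@c['T'][:3,:3].T+c['T'][:3,3]
def proj(c,P):
    T=np.linalg.inv(c['T']); rv=cv2.Rodrigues(T[:3,:3])[0]
    return cv2.projectPoints(np.array(P,float).reshape(-1,3),rv,T[:3,3],c['K'],c['d'])[0].reshape(-1,2)
E
python3 - <<'E'
from h import *
print(status.get_obs())
for n in ['scene','side','wrist']:
    c=snap(n); cv2.imwrite(f'pics/{n}0.png',c['frame']); print(n,c['T'].round(3).tolist(),c['fx'])
a=cv2.imread('pics/scene0.png');b=cv2.imread('pics/side0.png')
E
```

```text
{'time_s': 0.0, 'q': array([ 9.00693447e-01,  1.81547962e-01,  1.60801441e+00, -2.22974584e-05,
        1.35380427e+00, -2.06296067e-01]), 'dq': array([ 0.00024918, -0.00117692,  0.00064234,  0.00069853, -0.00115601,
       -0.00139451]), 'joint_efforts': array([ 1.12102989e-03, -4.44864464e+01, -3.51340449e+01, -1.81374821e-04,
        8.96394427e-03, -7.33177853e-05]), 'eef_pos': array([0.25686357, 0.51381264, 0.23037717]), 'eef_rot': array([-3.66504049e-04,  2.29827957e-01,  9.73230869e-01, -8.07808076e-04]), 'wrist_force': array([-0.80450397,  0.54154668,  0.29125571]), 'torque': array([-0.00800444, -0.00335324, -0.02644073]), 'grasp_force': 0.0, 'opening': 1.0000554198385465}
scene [[0.092, 0.762, -0.641, 1.286], [0.996, -0.064, 0.067, -0.107], [0.01, -0.644, -0.765, 0.933], [0.0, 0.0, 0.0, 1.0]] 461.9445524756373
side [[0.755, -0.472, 0.455, 0.276], [-0.655, -0.532, 0.536, -0.397], [-0.011, -0.703, -0.711, 0.639], [0.0, 0.0, 0.0, 1.0]] 391.76433324962164
wrist [[0.448, 0.854, 0.264, 0.189], [0.894, -0.427, -0.134, 0.548], [-0.002, 0.296, -0.955, 0.374], [0.0, 0.0, 0.0, 1.0]] 357.27002863117906
```

View pics/scene0.png

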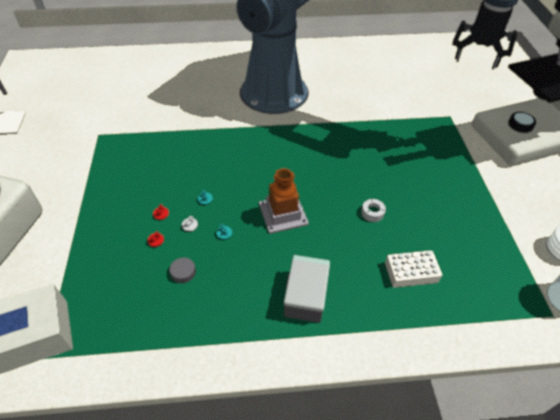

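View pics/side0.png

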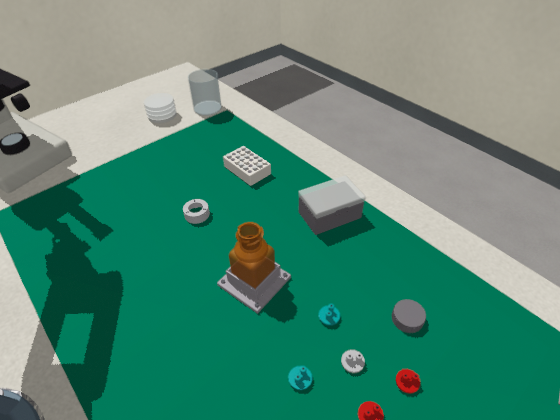

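Scene view: there are five insert shapes, red at (161,212) and (156,240), turquoise at (205,198) and (224,232), and one steel-grey at (190,224). The grey one fits the description. The ring is the open one at (373,210), the closed grey cap is at (182,270), and the bottle mouth is at (284,176). The side view agrees, with the insert at (353,361) and the ring at (197,211).

```bash
python3 - <<'E'
from h import *
s=load('scene'); d=load('side')
def tri(a,b):
    A=[];B=[]
    for c,uv in((s,a),(d,b)):
        r=c['T'][:3,:3]@rays(c,[uv])[0]; r/=np.linalg.norm(r); M=np.eye(3)-np.outer(r,r); A.append(M);B.append(M@c['T'][:3,3])
    return np.linalg.solve(A[0]+A[1],B[0]+B[1])
print('insert',onplane(s,[(190,224)],.012),onplane(d,[(353,361)],.012))
print('ring',onplane(s,[(373.5,208)],.024),onplane(d,[(196.5,209)],.024))
print('mouth',onplane(s,[(285,174)],.15),onplane(d,[(250,231)],.15),tri((285,174),(250,231)))
a=cv2.resize(s['frame'][185:285,140:240],(400,400),interpolation=2);b=cv2.resize(s['frame'][160:260,300:400],(400,400),interpolation=2)
cv2.imwrite('pics/crop1.png',np.hstack([a,b]))
E
```

```text
insert [[ 0.55139831 -0.25750087  0.012     ]] [[ 0.54575463 -0.26239959  0.012     ]]
ring [[0.54797541 0.21235984 0.024     ]] [[0.54188118 0.20342881 0.024     ]]
mouth [[ 0.52978738 -0.01713701  0.15      ]] [[ 0.52667933 -0.02530631  0.15      ]] [ 0.52827411 -0.01913991  0.14615525]
```

View pics/crop1.png

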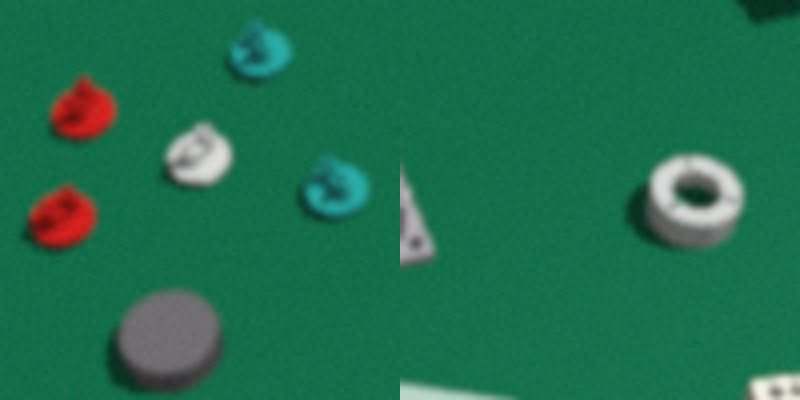

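The left crop shows the grey-steel insert at the centre, and the right crop shows the open ring with dark lug marks. Both are the ones meant. I'll fly over the bottle first for a close look.

```bash
python3 -m handwheel '[[[1,-24,-17.8,-2,0,0,0],[1,-24,-17.8,-2,0,0,0],[1,-24,-17.8,-2,0,0,0],[1,-24,-17.8,-2,0,0,0],[1,-24,-17.8,-2,0,0,0],[1,-24,-17.8,-2,0,0,0]]]'; python3 -m handwheel '[[[1,-24,-17.8,0,0,0,0],[1,-24,-17.8,0,0,0,0],[1,-24,-17.8,0,0,0,0],[1,-24,-17.8,0,0,0,0],[1,-24,-17.8,0,0,0,0],[1,-24,-17.8,0,0,0,0],[1,-24,-17.8,0,0,0,0]]]'
python3 - <<'E'
from h import *
o=status.get_obs(); print(o['time_s'],o['eef_pos'],o['eef_rot'],o['q'])
c=snap('wrist'); print(proj(c,[.528,-.019,.15]))
u,v=proj(c,[.528,-.019,.15])[0].astype(int); f=c['frame']
cv2.imwrite('pics/w1.png',f)
x0=min(max(u-75,0),410);y0=min(max(v-75,0),270)
cv2.imwrite('pics/w1c.png',cv2.resize(f[y0:y0+150,x0:x0+150],(600,600),interpolation=2)); print(x0,y0)
E
```

```text
time_s: 0.9
eef_pos: [0.3937, 0.2452, 0.2515]
eef_rot: [0.0, 0.232, 0.973, -0.0]
wrist_force: [-0.3, 0.7, -0.2]
opening: 1.003
grasp_force: 0.0
time_s: 1.78
eef_pos: [0.5268, -0.0175, 0.2507]
eef_rot: [-0.001, 0.23, 0.973, 0.0]
wrist_force: [-0.3, 0.5, 0.2]
opening: 0.999
grasp_force: 0.0
1.775 [ 0.52678251 -0.01747854  0.25070312] [-7.97901407e-04  2.29518577e-01  9.73303892e-01  3.47430996e-04] [-2.58974205e-01  5.74637022e-02  1.70362872e+00  6.62656436e-04
  1.38211450e+00 -1.36672912e+00]
[[279.52952034 214.97234951]]
204 139
```

View pics/w1c.png

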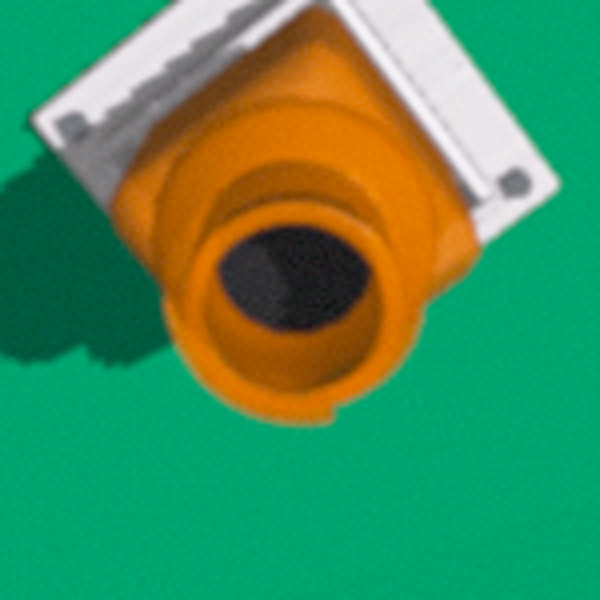

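The mouth centre is at crop (294,309), i.e. pixel (277.5,216). One ridge starts at the step at crop (333,408) and runs clockwise, to the left.

```bash
python3 - <<'E'
from h import *
c=load('wrist'); f=c['frame']; hsv=cv2.cvtColor(f,cv2.COLOR_BGR2HSV)
C=onplane(c,[(277.5,216.2)],.15)[0]; print('mouth',C)
N=onplane(c,[(204+333/4,139+412/4)],.145)[0]; print('notch ang',np.degrees(np.arctan2(*(N-C)[1::-1])),np.linalg.norm((N-C)[:2]))
# base plate corners
P=onplane(c,[(204+32/4,139+120/4),(204+560/4,139+185/4)],.010); print(P)
k=cv2.resize(f[139:289,204:354],(600,600),interpolation=2)
a=np.linspace(0,2*np.pi,60)
for r,z,col in((.0161,.15,(255,0,0)),(.020,.15,(255,255,0)),(.024,.145,(0,0,255))):
    p=proj(c,np.c_[C[0]+r*np.cos(a),C[1]+r*np.sin(a),0*a+z])
    for u,v in (p-[204,139])*4: cv2.circle(k,(int(u),int(v)),2,col,-1)
cv2.imwrite('pics/ov1.png',k)
E
```

```text
mouth [ 0.52817523 -0.02071607  0.15      ]
notch ang -8.299873439515862 0.023065008313945524
[[ 0.48785452 -0.08123155  0.01      ]
 [ 0.5686399   0.0399032   0.01      ]]
```

View pics/ov1.png

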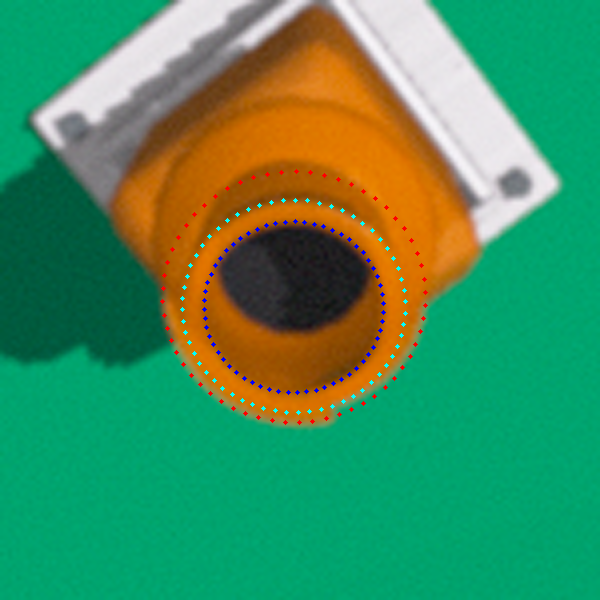

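```bash
python3 -m handwheel '[[[1,0,0,0,0,0,90],[1,0,0,0,0,0,90],[1,0,0,0,0,0,90],[1,0,0,0,0,0,90],[1,0,0,0,0,0,90],[1,0,0,0,0,0,90],[1,0,0,0,0,0,90],[1,0,0,0,0,0,90],[1,0,0,0,0,0,90]]]' >/dev/null; python3 -m handwheel '[[[1,0,0,0,0,0,90],[1,0,0,0,0,0,90],[1,0,0,0,0,0,90],[1,0,0,0,0,0,90],[1,0,0,0,0,0,90],[1,0,0,0,0,0,90],[1,0,0,0,0,0,90],[1,0,0,0,0,0,90],[1,0,0,0,0,0,90],[1,0,0,0,0,0,90]]]'
python3 - <<'E'
from h import *
c=snap('wrist'); f=c['frame']
C=np.array([.5282,-.0207,.15]);u,v=proj(c,C)[0].astype(int);x0,y0=u-75,v-75
k=cv2.resize(f[y0:y0+150,x0:x0+150],(600,600),interpolation=2)
a=np.linspace(0,2*np.pi,60)
for r,z,col in((.0161,.15,(255,0,0)),(.020,.15,(255,255,0)),(.024,.145,(0,0,255))):
    p=proj(c,np.c_[C[0]+r*np.cos(a),C[1]+r*np.sin(a),0*a+z])
    for u,v in (p-[x0,y0])*4: cv2.circle(k,(int(u),int(v)),2,col,-1)
cv2.imwrite('pics/ov2.png',k); print(x0,y0,status.get_obs()['q'])
E
```

```text
time_s: 4.2
eef_pos: [0.5269, -0.0171, 0.2514]
eef_rot: [-0.0, 0.974, -0.228, 0.0]
wrist_force: [-0.2, 0.5, -0.3]
opening: 1.001
grasp_force: 0.0
207 132 [-2.58364298e-01  5.60469377e-02  1.70366423e+00  2.01534567e-04
  1.38180654e+00  1.77255418e+00]
```

View pics/ov2.png

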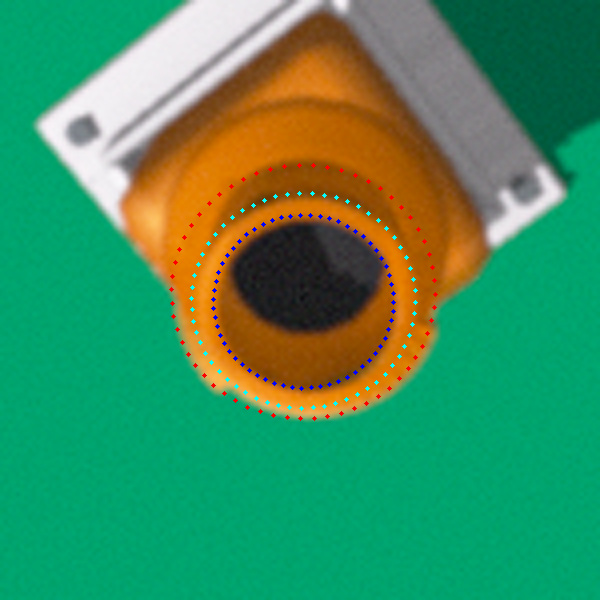

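```bash
python3 - <<'E'
from h import *
from scipy.optimize import least_squares
c2=load('wrist'); c1=dict(c2); c1['frame']=cv2.imread('pics/w1.png')
cam=camera('wrist'); HE=np.array(cam['hand_eye'])
T=np.eye(4);q=[-7.97901407e-04,2.29518577e-01,9.73303892e-01,3.47430996e-04];T[:3,:3]=R.from_quat([q[1],q[2],q[3],q[0]]).as_matrix();T[:3,3]=[0.52678251,-0.01747854,0.25070312];c1['T']=T@HE
np.savez('last_w1.npz',**c1)
print('HE',HE.round(4).tolist())
a=np.radians(np.arange(0,360,5)); rr=np.arange(.0125,.019,.0001)
for c in (c1,c2):
    C=np.array([.5282,-.0207])
    for it in range(4):
        pts=[]
        for t in a:
            P=np.c_[C[0]+rr*np.cos(t),C[1]+rr*np.sin(t),0*rr+.15]; uv=proj(c,P).astype(np.float32)
            g=cv2.remap(cv2.GaussianBlur(c['frame'],(0,0),.7).astype(np.float32).sum(2),uv[:,0],uv[:,1],1)
            d=np.gradient(g); i=d.argmax(); pts.append(P[i,:2])
        pts=np.array(pts)
        s=least_squares(lambda p:np.hypot(*(pts-p[:2]).T)-p[2],[*C,.0161],loss='soft_l1',f_scale=.0003); C=s.x[:2]
    print(s.x.round(5),np.median(abs(s.fun)))
N=onplane(c2,[(207+222/4,132+392/4),(207+435/4,132+328/4)],.145); print(np.degrees(np.arctan2(N[:,1]-C[1],N[:,0]-C[0])),np.hypot(*(N[:,:2]-C).T))
E
```

```text
HE [[-0.0004, -0.9551, -0.2961, 0.0754], [1.0, -0.0006, 0.0003, 0.0004], [-0.0005, -0.2961, 0.9551, -0.1433], [0.0, 0.0, 0.0, 1.0]]Traceback (most recent call last):
  File "<stdin>", line 16, in <module>
    raise ValueError(
        "Shape of array too small to calculate a numerical gradient, "
        "at least (edge_order + 1) elements are required.")
ValueError: Shape of array too small to calculate a numerical gradient, at least (edge_order + 1) elements are required.
```

```bash
cat > rim.py <<'E'
from h import *
from scipy.optimize import least_squares
def circ(c,C,z,r0,lo,hi,sign=1,sel=None):
    """fit the circle of radius ~r0 in the plane z round C, from the strongest radial brightness step"""
    a=np.radians(np.arange(0,360,5)); rr=np.arange(lo,hi,.0001); g0=cv2.GaussianBlur(c['frame'],(0,0),.7).astype(np.float32).sum(2)
    C=np.array(C,float)
    for it in range(5):
        pts=[]
        for t in a:
            P=np.c_[C[0]+rr*np.cos(t),C[1]+rr*np.sin(t),0*rr+z]; uv=proj(c,P).astype(np.float32)
            g=cv2.remap(g0,uv[:,:1].copy(),uv[:,1:].copy(),1).ravel()
            pts.append(P[(sign*np.gradient(g)).argmax(),:2])
        pts=np.array(pts)
        s=least_squares(lambda p:np.hypot(*(pts-p[:2]).T)-p[2],[*C,r0],loss='soft_l1',f_scale=.0003); C=s.x[:2]
    return s.x.round(5),np.median(abs(s.fun)).round(5)
E
python3 - <<'E'
from rim import *
c1,c2=load('w1'),load('wrist')
for c in (c1,c2): print(circ(c,[.5282,-.0207],.15,.0161,.0125,.019))
C=np.array([.5282,-.0207])
N=onplane(c2,[(207+222/4,132+392/4),(207+435/4,132+328/4)],.145); print(np.degrees(np.arctan2(N[:,1]-C[1],N[:,0]-C[0])),np.hypot(*(N[:,:2]-C).T))
E
```

```text
(array([ 0.52885, -0.02016,  0.0159 ]), np.float64(0.0002))
(array([ 0.52762, -0.02068,  0.01593]), np.float64(0.00019))
[ 114.6570671  -130.86436429] [0.02402143 0.02492597]
```

```bash
python3 -m handwheel '[[[0.2,12.8,20.8,7,0,0,0],[0.2,12.8,20.8,7,0,0,0],[0.2,12.8,20.8,7,0,0,0],[0.2,12.8,20.8,7,0,0,0],[0.2,12.8,20.8,7,0,0,0],[0.2,12.8,20.8,7,0,0,0],[0.2,12.8,20.8,7,0,0,0]]]'
python3 - <<'E'
from h import *
c=snap('wrist'); f=c['frame']; cv2.imwrite('pics/w3.png',f)
hsv=cv2.cvtColor(f,cv2.COLOR_BGR2HSV)
m=((hsv[...,1]<60)&(hsv[...,2]>90)).astype(np.uint8); n,l,st,ce=cv2.connectedComponentsWithStats(m)
for i in range(1,n):
    if st[i,4]>150: print(st[i],ce[i],onplane(c,[ce[i]],.01))
u,v=proj(c,[.549,-.26,.012])[0].astype(int);x0,y0=max(u-75,0),max(v-75,0);print(x0,y0)
cv2.imwrite('pics/w3c.png',cv2.resize(f[y0:y0+150,x0:x0+150],(600,600),interpolation=2))
E
```

```text
time_s: 5.18
eef_pos: [0.5491, -0.2606, 0.182]
eef_rot: [-0.0, 0.973, -0.229, 0.0]
wrist_force: [0.4, 0.2, -0.5]
opening: 0.598
grasp_force: 0.0
[ 179    0   74   75 4413] [215.46295037  35.49580784] [[ 0.6868046 -0.2712398  0.01     ]]
[ 259  169   44   43 1474] [280.51492537 189.73134328] [[ 0.54782578 -0.26110332  0.01      ]]
[  10  242  143   89 5332] [ 86.13203301 288.55288822] [[ 0.54400695 -0.03995826  0.01      ]]
[183 265  31  55 683] [197.71449488 291.11273792] [[ 0.49179468 -0.140977    0.01      ]]
[346 265  32  55 683] [362.0761347  291.13323572] [[ 0.41864447 -0.28772623  0.01      ]]
203 114
```

View pics/w3c.png

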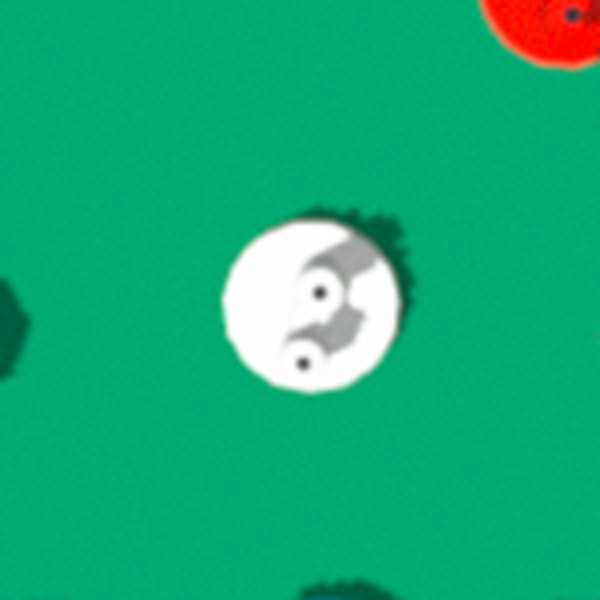

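Steel insert at crop centre (312,305). The nipple bores are at (320,292) and (304,363), so the nipples lie almost along tool x already.

```bash
python3 - <<'E'
from rim import *
c=load('wrist'); o=status.get_obs(); q=o['eef_rot']; M=R.from_quat([q[1],q[2],q[3],q[0]]).as_matrix()
N=onplane(c,[(203+320/4,114+292/4),(203+304/4,114+363/4)],.028); m=N.mean(0)
print('nip',N[:,:2],m,np.hypot(*(N[0]-N[1])[:2]))
print('flange',circ(c,m[:2],.010,.0195,.016,.023,-1))
d=M.T@(N[0]-N[1]); print('yaw deg',np.degrees(np.arctan2(d[1],d[0])))
print('shift tool cm (nip, z to .0125)',100*M.T@(np.array([m[0],m[1],.0125])-o['eef_pos']))
E
```

```text
nip [[ 0.55293461 -0.26597469]
 [ 0.54036787 -0.25589104]] [ 0.54665124 -0.26093287  0.028     ] 0.016112197321039627
flange (array([ 0.54727, -0.26063,  0.01987]), np.float64(0.0002))
yaw deg 12.302279161238237
shift tool cm (nip, z to .0125) [-0.22448005  0.1458105  16.95573668]
```

```bash
python3 -m handwheel '[[[0.1,-0.14,0.06,5,0,0,6],[0.1,-0.14,0.06,10,0,0,12.3],[0.1,-0.14,0.06,14,0,0,12.3],[0.1,-0.14,0.06,16,0,0,12.3],[0.1,-0.14,0.06,16.95,0,0,12.3],[0.1,-0.14,0.06,16.95,0,0,12.3]]]'; python3 -m handwheel '[[[-1,0,0,0,0,0,0],[-1,0,0,0,0,0,0],[-1,0,0,0,0,0,0],[-1,0,0,0,0,0,0],[-1,0,0,0,0,0,0],[-1,0,0,0,0,0,0]]]';  python3 -m handwheel '[[[-1,0,0,-2,0,0,0],[-1,0,0,-8,0,0,0],[-1,0,0,-14,0,0,0],[-1,0,0,-20,0,0,0],[-1,0,0,-20,0,0,0]]]'
python3 - <<'E'
from h import *
o=status.get_obs();print(o['eef_pos'],o['eef_rot'],o['q'])
c=snap('wrist'); f=c['frame']
P=o['eef_pos'];u,v=proj(c,P)[0];print(u,v)
x0,y0=int(u)-80,int(v)-80
cv2.imwrite('pics/w4c.png',cv2.resize(f[y0:y0+160,x0:x0+160],(560,560),interpolation=2));print(x0,y0)
E
```

```text
time_s: 5.98
eef_pos: [0.5478, -0.2621, 0.0125]
eef_rot: [0.0, 0.943, -0.333, 0.0]
wrist_force: [0.6, -0.6, -0.1]
opening: 0.547
grasp_force: 0.0
time_s: 6.72
eef_pos: [0.5481, -0.2627, 0.0133]
eef_rot: [0.0, 0.943, -0.333, 0.001]
wrist_force: [-0.7, 0.9, 6.4]
opening: 0.088
grasp_force: 58.8
time_s: 7.35
eef_pos: [0.5501, -0.2642, 0.2199]
eef_rot: [0.002, 0.943, -0.333, 0.006]
wrist_force: [-0.2, 0.3, -0.1]
opening: 0.089
grasp_force: 58.5
[ 0.55014879 -0.26418608  0.21994991] [ 0.00197194  0.94300773 -0.33270647  0.0062406 ] [-6.41907207e-01  2.58939845e-01  1.53693020e+00 -4.48495300e-05
  1.33263310e+00  1.60725873e+00]
278.8175999451838 278.7128366491695
198 198
```

View pics/w4c.png

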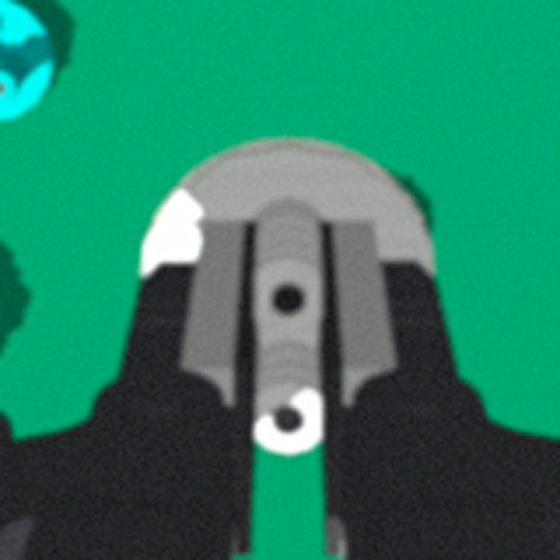

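The insert is held with both nipples between the pads. The bores are at crop (289,297) and (288,418) and the flange top edge is at (288,138).

```bash
python3 - <<'E'
from h import *
c=load('wrist'); o=status.get_obs()
HE=np.array([[-0.0004,-0.9551,-0.2961,0.0754],[1.0,-0.0006,0.0003,0.0004],[-0.0005,-0.2961,0.9551,-0.1433],[0,0,0,1]]); c['T']=HE
s=160/560
pt=lambda x,y:(198+x*s,198+y*s)
for off in (.0125,.0133):
    N=onplane(c,[pt(289,297),pt(288,418)],off-.028); print('bores tool mm',N*1e3,N.mean(0)*1e3)
    F=onplane(c,[pt(288,138),pt(140,270),pt(434,262)],off-.0085); print('flange edge mm',F*1e3)
    F=onplane(c,[pt(288,138)],off-.006); print('seal edge',F*1e3)
E
```

```text
bores tool mm [[  6.18060936   0.68854902 -15.5       ]
 [ -9.88432645   0.57186612 -15.5       ]] [ -1.85185855   0.63020757 -15.5       ]
flange edge mm [[ 18.05569676   0.60451923   4.        ]
 [ -0.43993233 -18.75630364   4.        ]
 [  0.69501566  19.658213     4.        ]]
seal edge [[17.08243974  0.60799036  6.5       ]]
bores tool mm [[  5.74731114   0.69035527 -14.7       ]
 [-10.41818765   0.57294196 -14.7       ]] [ -2.33543826   0.63164862 -14.7       ]
flange edge mm [[ 17.74425451   0.60562999   4.8       ]
 [ -0.85182606 -18.86034331   4.8       ]
 [  0.28928594  19.76280614   4.8       ]]
seal edge [[16.7709975   0.60910113  7.3       ]]
```

```bash
cat > go.py <<'E'
import sys
from h import *
# go.py x y z offx : shift in tool cm so that the point (offx,0) mm in tool goes to x,y and TCP z
x,y,z,ox=map(float,sys.argv[1:5]); o=status.get_obs(); q=o['eef_rot']; M=R.from_quat([q[1],q[2],q[3],q[0]]).as_matrix()
p=np.array([x,y,z])-M@np.array([ox,0,0])*1e-3
print(o['time_s'],'pos',o['eef_pos'].round(4),'tilt',(M.T@[0,0,-1]).round(4),'F',o['wrist_force'].round(1),'T',o['torque'].round(2),'shift cm',(100*M.T@(p-o['eef_pos'])).round(2),'yaw x',np.degrees(np.arctan2(M[1,0],M[0,0])).round(1),'q6',o['q'][5].round(2),'open',round(o['opening'],3),'gf',round(o['grasp_force'],1))
if len(sys.argv)>5: c=snap(sys.argv[5]); cv2.imwrite('pics/'+sys.argv[6],c['frame'])
E
python3 go.py .5282 -.0204 .19 -1.4
```

```text
7.4 pos [ 0.5486 -0.2631  0.2162] tilt [-7.2e-03  2.0e-04  1.0e+00] F [-1.2  0.9 -1.6] T [ 0.02  0.01 -0.01] shift cm [-16.69 -17.62   2.5 ] yaw x -38.9 q6 1.61 open 0.089 gf 58.5
```

```bash
python3 -m handwheel '[[[-1,-5,-5.2,0,0,0,0],[-1,-10,-10.5,0,0,0,0],[-1,-15,-15.8,0,0,0,0],[-1,-16.7,-17.6,0,0,0,0],[-1,-16.7,-17.6,0,0,0,0],[-1,-16.7,-17.6,0,0,0,0],[-1,-16.7,-17.6,0,0,0,0],[-1,-16.7,-17.6,0,0,0,0]]]'; python3 go.py .5282 -.0204 .17 -1.4; python3 go.py .5282 -.0204 .17 -1.4
```

```text
time_s: 8.4
eef_pos: [0.5276, -0.0214, 0.2115]
eef_rot: [0.0, 0.943, -0.334, -0.0]
wrist_force: [0.1, -0.0, -1.3]
opening: 0.088
grasp_force: 58.7
8.4 pos [ 0.5276 -0.0214  0.2115] tilt [ 4.e-04 -3.e-04  1.e+00] F [ 0.1 -0.  -1.3] T [-0.02 -0.01  0.01] shift cm [ 0.12 -0.12  4.15] yaw x -39.0 q6 1.99 open 0.088 gf 58.7
8.4 pos [ 0.5276 -0.0214  0.2115] tilt [ 4.e-04 -3.e-04  1.e+00] F [ 0.1 -0.  -1.3] T [-0.02 -0.01  0.01] shift cm [ 0.12 -0.12  4.15] yaw x -39.0 q6 1.99 open 0.088 gf 58.7
```

```bash
python3 -m handwheel '[[[-1,0.12,-0.12,2,0,0,0],[-1,0.12,-0.12,3.9,0,0,0],[-1,0.12,-0.12,3.9,0,0,0],[-1,0.12,-0.12,3.9,0,0,0]]]' | head -2; python3 go.py .5282 -.0204 .163 -1.4 wrist w5.png
python3 - <<'E'
from h import *
c=load('wrist');f=c['frame'];u,v=proj(c,[.5282,-.0204,.15])[0];x0,y0=int(u)-70,int(v)-70;print(x0,y0)
f=cv2.resize(f[y0:y0+140,x0:x0+140],(560,560),interpolation=2)
a=np.linspace(0,2*np.pi,72)
for uv in proj(c,np.c_[.5282+.02*np.cos(a),-.0204+.02*np.sin(a),0*a+.15]): cv2.circle(f,tuple(((uv-[x0,y0])*4).astype(int)),2,(255,255,0),-1)
for uv in proj(c,np.c_[.5282+.0195*np.cos(a),-.0204+.0195*np.sin(a),0*a+.172-.0045]): cv2.circle(f,tuple(((uv-[x0,y0])*4).astype(int)),2,(0,0,255),-1)
cv2.imwrite('pics/w5c.png',f)
E
```

```text
time_s: 8.9
eef_pos: [0.5297, -0.0206, 0.1734]
8.9 pos [ 0.5297 -0.0206  0.1734] tilt [-6.e-04  2.e-04  1.e+00] F [ 0.  -0.  -1.3] T [-0.05 -0.02  0.02] shift cm [0.01 0.08 1.04] yaw x -38.9 q6 1.99 open 0.088 gf 58.7
210 189
```

View pics/w5c.png

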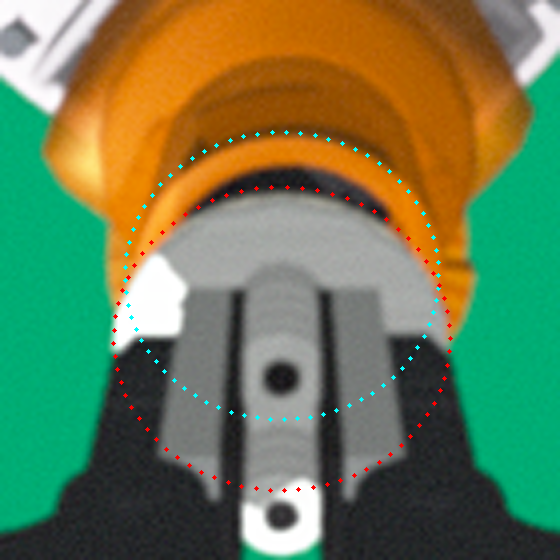

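The flange edge lies 3 px below the red prediction at the top and matches it at the sides. The rim is about 5 px below the cyan one. They agree to about 0.3 mm, so I'll lower it gently.

```bash
python3 -m handwheel '[[[-1,0,0,0.8,0,0,0],[-1,0,0,0.8,0,0,0],[-1,0,0,0.8,0,0,0]]]' >/dev/null; python3 go.py .5282 -.0204 .163 -1.4;  python3 -m handwheel '[[[-1,0,0,0.1,0,0,0],[-1,0,0,0.2,0,0,0],[-1,0,0,0.2,0,0,0]]]' >/dev/null; python3 go.py .5282 -.0204 .163 -1.4;python3 -m handwheel '[[[-1,0,0,0.1,0,0,0],[-1,0,0,0.15,0,0,0],[-1,0,0,0.15,0,0,0]]]' >/dev/null; python3 go.py .5282 -.0204 .163 -1.4
```

```text
9.325 pos [ 0.5293 -0.02    0.1648] tilt [-0. -0.  1.] F [ 0.1  0.2 -0.9] T [ 0.03 -0.05  0.05] shift cm [0.08 0.1  0.18] yaw x -38.9 q6 1.99 open 0.089 gf 58.7
9.7 pos [ 0.5295 -0.0201  0.1631] tilt [-4.e-04  2.e-04  1.e+00] F [-0.4 -0.   1.6] T [0.03 0.09 0.04] shift cm [0.06 0.11 0.01] yaw x -38.9 q6 1.99 open 0.089 gf 59.0
10.075 pos [ 0.5296 -0.0205  0.1614] tilt [-1.2e-03 -2.0e-04  1.0e+00] F [ 1.1 -3.   0.7] T [-0.58 -0.17 -0.01] shift cm [ 0.02  0.08 -0.16] yaw x -38.9 q6 1.99 open 0.091 gf 58.8
```

```bash
python3 -m handwheel '[[[-1,0.02,0.05,0,0,0,0],[-1,0.02,0.05,0.1,0,0,0],[-1,0.02,0.05,0.1,0,0,0]]]' >/dev/null; python3 go.py .5282 -.0204 .163 -1.4;  python3 -m handwheel '[[[-1,0,0,0.1,0,0,0],[-1,0,0,0.1,0,0,0]]]' >/dev/null; python3 go.py .5282 -.0204 .163 -1.4
```

```text
10.45 pos [ 0.5292 -0.0207  0.1602] tilt [-2.e-04 -1.e-04  1.e+00] F [ 0.7 -1.9  0.4] T [-0.48 -0.29 -0.02] shift cm [ 0.05  0.04 -0.28] yaw x -38.9 q6 1.99 open 0.089 gf 58.8
10.7 pos [ 0.5292 -0.0207  0.1593] tilt [-3.e-04 -1.e-04  1.e+00] F [ 0.7 -2.6 -0.5] T [-0.53 -0.28  0.04] shift cm [ 0.05  0.04 -0.37] yaw x -38.9 q6 1.99 open 0.086 gf 58.8
```

Plug is in the bore; continue, easing laterally.

```bash
python3 -m handwheel '[[[-1,0.02,0.03,0.1,0,0,0],[-1,0.02,0.03,0.15,0,0,0],[-1,0.02,0.03,0.15,0,0,0]]]' >/dev/null; python3 go.py .5282 -.0204 .163 -1.4;  python3 -m handwheel '[[[-1,0,0,0.08,0,0,0],[-1,0,0,0.08,0,0,0]]]' >/dev/null; python3 go.py .5282 -.0204 .163 -1.4
```

```text
11.075 pos [ 0.529  -0.0208  0.1577] tilt [ 2.e-04 -0.e+00  1.e+00] F [ 1.6 -1.2 -1.5] T [-0.35 -0.2   0.01] shift cm [ 0.05  0.02 -0.53] yaw x -38.9 q6 1.99 open 0.088 gf 58.8
11.325 pos [ 0.5291 -0.0208  0.1571] tilt [ 2.e-04 -0.e+00  1.e+00] F [-0.4 -0.9  2.5] T [-0.28 -0.01 -0.  ] shift cm [ 0.05  0.02 -0.59] yaw x -38.9 q6 1.99 open 0.084 gf 59.0
```

```bash
python3 -m handwheel '[[[-1,0,0,0.04,0,0,0],[-1,0,0,0.04,0,0,0]]]' >/dev/null; python3 go.py .5282 -.0204 .163 -1.4;  python3 -m handwheel '[[[-0.4,0,0,0,0,0,0],[-0.4,0,0,0,0,0,0],[-0.4,0,0,0,0,0,0],[-0.4,0,0,0,0,0,0]]]' >/dev/null; python3 go.py .5282 -.0204 .163 -1.4;python3 -m handwheel '[[[-0.4,0,0,-3,0,0,0],[-0.4,0,0,-8,0,0,0],[1,0,0,-10,0,0,0],[1,0,0,-10,0,0,0],[1,0,0,-10,0,0,0]]]' >/dev/null; python3 go.py .5282 -.0204 .163 -1.4 wrist w6.png
python3 - <<'E'
from rim import *
c=load('wrist');f=c['frame'];u,v=proj(c,[.5282,-.0204,.15])[0];x0,y0=int(u)-75,int(v)-75;print(x0,y0)
print('flange',circ(c,[.5282,-.0204],.154,.0195,.016,.0215,-1))
cv2.imwrite('pics/w6c.png',cv2.resize(f[y0:y0+150,x0:x0+150],(600,600),interpolation=2))
E
```

```text
11.575 pos [ 0.5291 -0.0208  0.1569] tilt [ 0. -0.  1.] F [-1.7 -0.8  5.1] T [-0.1   0.22  0.03] shift cm [ 0.05  0.02 -0.61] yaw x -38.9 q6 1.99 open 0.087 gf 59.3
12.075 pos [ 0.529  -0.0208  0.1564] tilt [ 4.e-04 -1.e-04  1.e+00] F [-0.7 -0.1  0.5] T [ 0.   -0.02 -0.03] shift cm [ 0.05  0.02 -0.66] yaw x -38.9 q6 1.99 open 0.298 gf 0.0
12.7 pos [ 0.5284 -0.0207  0.2552] tilt [ 1.9e-03 -8.0e-04  1.0e+00] F [-0.3  0.4 -0.6] T [-0.05 -0.01  0.  ] shift cm [ 0.13 -0.02  9.22] yaw x -38.9 q6 1.99 open 0.92 gf 0.0
203 135
flange (array([ 0.52728, -0.01993,  0.01979]), np.float64(0.0002))
```

View pics/w6c.png

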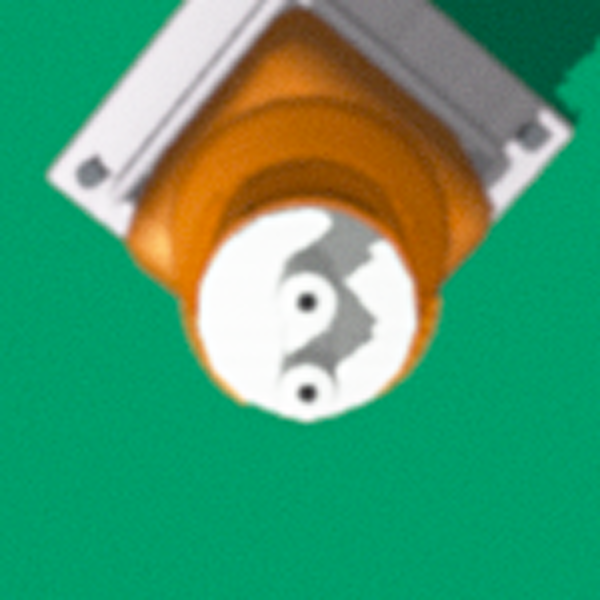

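The insert is seated, flange disk centred in the neck at crop (306,310). That's ten pictures viewed, so from here I work by numbers only. Now to the ring.

```bash
python3 -m handwheel '[[[1,-4,-6,0,0,0,-100],[1,-8,-12,0,0,0,-100],[1,-13,-18.8,2,0,0,-100],[1,-13,-18.8,6,0,0,-100],[1,-13,-18.8,6,0,0,-100],[1,-13,-18.8,6,0,0,-100],[1,-13,-18.8,6,0,0,-100],[1,-13,-18.8,6,0,0,-100],[1,-13,-18.8,6,0,0,-100],[1,-13,-18.8,6,0,0,-100]]]' >/dev/null; python3 -m handwheel '[[[1,0,0,0,0,0,0],[1,0,0,0,0,0,0]]]'>/dev/null; python3 go.py .545 .208 .19 0 wrist w7.png
python3 - <<'E'
from rim import *
c=load('wrist');f=c['frame'];hsv=cv2.cvtColor(f,cv2.COLOR_BGR2HSV)
print(proj(c,[.545,.208,.024]))
m=((hsv[...,1]<70)&(hsv[...,2]>80)).astype(np.uint8);n,l,st,ce=cv2.connectedComponentsWithStats(m)
for i in range(1,n):
    if st[i,4]>300: print(st[i],ce[i].round(1),onplane(c,[ce[i]],.024).round(4))
for C0 in ([.545,.208],): print('outer',circ(c,C0,.024,.0285,.024,.032,-1),'hole',circ(c,C0,.024,.0165,.012,.021,1))
E
```

```text
14.25 pos [0.5454 0.207  0.1956] tilt [0.001  0.0013 1.    ] F [ 0.2  0.6 -0.6] T [ 0.01 -0.01  0.  ] shift cm [ 0.07 -0.08  0.56] yaw x 61.1 q6 0.66 open 0.993 gf 0.0
[[279.43899747 187.30396689]]
[ 377    0  139  104 9634] [448.6  42.9] [[0.726  0.2476 0.024 ]]
[ 244  149   65   66 2465] [276.2 181.2] [[0.5452 0.2143 0.024 ]]
[ 504  210   56  115 3344] [543.1 261.1] [[0.7389 0.0154 0.024 ]]
[118 275  50  63 970] [140.6 305.6] [[0.3614 0.1686 0.024 ]]
[393 275  50  63 983] [419.4 305.9] [[0.6098 0.031  0.024 ]]
[ 301  306  101   79 3815] [350.9 347.9] [[0.5268 0.0191 0.024 ]]
outer (array([0.54398, 0.21305, 0.0293 ]), np.float64(0.0002)) hole (array([0.54384, 0.21276, 0.01579]), np.float64(0.00016))
```

```bash
python3 - <<'E'
from h import *
c=load('wrist');g=c['frame'].astype(np.float32).sum(2)
C=np.array([.54391,.2129]);a=np.radians(np.arange(0,360,2)); rr=np.arange(.0175,.0285,.0005)
P=np.array([[C[0]+r*np.cos(t),C[1]+r*np.sin(t),.024] for t in a for r in rr]); uv=proj(c,P).astype(np.float32)
G=cv2.remap(g,uv[:,:1].copy(),uv[:,1:].copy(),1).reshape(len(a),len(rr))
print('radial median',np.median(G,0).astype(int))
prof=G[:,2:18].min(1); 
print(np.c_[np.degrees(a),prof,rr[2:18][G[:,2:18].argmin(1)]*1e4][prof<np.median(prof)-60].astype(int).tolist(),np.median(prof))
s=[prof[np.round((t+np.array([0,120,240]))/2).astype(int)%180].sum() for t in range(0,120,2)]
print([int(x) for x in s])
E
```

```text
radial median [734 743 744 742 742 742 742 742 742 742 742 742 742 742 742 742 743 744
 745 744 735 709]
[[58, 669, 195], [59, 520, 210], [62, 410, 230], [64, 446, 230], [66, 588, 215], [180, 594, 235], [182, 443, 230], [184, 387, 235], [186, 488, 225], [188, 633, 220], [298, 612, 210], [300, 466, 215], [302, 393, 225], [304, 473, 215], [306, 615, 205]] 739.605
[2216, 2216, 2214, 2215, 2215, 2212, 2215, 2218, 2215, 2214, 2215, 2213, 2220, 2224, 2225, 2226, 2226, 2226, 2226, 2224, 2223, 2221, 2222, 2220, 2220, 2224, 2225, 2223, 2169, 1990, 1581, 1247, 1306, 1692, 2046, 2189, 2226, 2226, 2225, 2225, 2222, 2223, 2223, 2225, 2226, 2227, 2226, 2224, 2223, 2221, 2218, 2218, 2215, 2216, 2214, 2217, 2215, 2215, 2214, 2215]
```

```bash
python3 -m handwheel '[[[1,0.49,-0.46,6,0,0,0],[1,0.49,-0.46,12,0,0,0],[1,0.49,-0.46,17,0,0,0],[1,0.49,-0.46,19,0,0,0],[1,0.49,-0.46,19.55,0,0,0],[1,0.49,-0.46,19.55,0,0,0]]]' >/dev/null; python3 go.py .5437 .2135 0 0
python3 -m handwheel '[[[-1,0,0,0,0,0,0],[-1,0,0,0,0,0,0],[-1,0,0,0,0,0,0],[-1,0,0,0,0,0,0],[-1,0,0,0,0,0,0]]]' >/dev/null; python3 go.py .5437 .2135 0 0
```

```text
15.05 pos [0.5457 0.2138 0.0026] tilt [-0.0016 -0.002   1.    ] F [-0.9  0.7  0.2] T [0.01 0.06 0.02] shift cm [-0.12 -0.16  0.26] yaw x 61.1 q6 0.68 open 0.996 gf 0.0
15.675 pos [0.545  0.2142 0.0034] tilt [-0.0016 -0.001   1.    ] F [-3.8  0.2 10.8] T [0.26 0.96 0.02] shift cm [-0.12 -0.08  0.34] yaw x 61.1 q6 0.68 open 0.647 gf 62.9
```

```bash
python3 -m handwheel '[[[-1,0,0,-2,0,0,0],[-1,0,0,-8,0,0,-10],[-1,0,0,-14,0,0,-20],[-1,0,0,-20,0,0,-30],[-1,0,0,-22,0,0,-40],[-1,0,0,-22,0,0,-50],[-1,0,0,-22,0,0,-60],[-1,0,0,-22,0,0,-64],[-1,0,0,-22,0,0,-64],[-1,0,0,-22,0,0,-64]]]' >/dev/null; python3 go.py .5281 -.0202 .22 -1.2 wrist w8.png
cat > ringtool.py <<'E'
from rim import *
c=load('wrist');HE=np.array([[-0.0004,-0.9551,-0.2961,0.0754],[1.0,-0.0006,0.0003,0.0004],[-0.0005,-0.2961,0.9551,-0.1433],[0,0,0,1]]);c['T']=HE
z=-.0206
print('tool x,y,r hole',circ(c,[-.001,0],z,.0165,.012,.021,1))
s=circ(c,[-.001,0],z,.0165,.012,.021,1)[0]
g=c['frame'].astype(np.float32).sum(2);a=np.radians(np.arange(0,360,2));rr=np.arange(.0185,.0265,.0005)
P=np.array([[s[0]+r*np.cos(t),s[1]+r*np.sin(t),z] for t in a for r in rr]);uv=proj(c,P).astype(np.float32)
G=cv2.remap(g,uv[:,:1].copy(),uv[:,1:].copy(),1).reshape(len(a),-1)
print(G.min(1).astype(int).tolist())
E
python3 ringtool.py
```

```text
16.925 pos [0.5442 0.2135 0.2218] tilt [ 4.e-04 -7.e-04  1.e+00] F [ 0.5 -0.1 -0.6] T [-0.01 -0.06 -0.02] shift cm [-18.09 -14.74   0.17] yaw x 125.0 q6 -0.44 open 0.647 gf 64.3
tool x,y,r hole (array([-0.00161,  0.00057,  0.01633]), np.float64(0.00015))
[335, 532, 698, 707, 707, 705, 706, 706, 706, 703, 706, 705, 704, 705, 705, 706, 706, 707, 705, 707, 707, 707, 705, 704, 703, 703, 702, 703, 702, 701, 703, 704, 702, 702, 703, 703, 623, 424, 392, 396, 391, 401, 406, 400, 402, 409, 407, 406, 402, 398, 401, 404, 407, 405, 405, 404, 403, 358, 204, 168, 165, 190, 320, 391, 392, 394, 392, 387, 392, 391, 397, 397, 390, 398, 395, 401, 397, 396, 399, 397, 395, 397, 394, 398, 397, 380, 397, 394, 397, 393, 394, 394, 394, 397, 391, 393, 392, 394, 393, 397, 391, 394, 400, 399, 398, 398, 389, 397, 397, 402, 399, 391, 400, 396, 482, 663, 699, 514, 327, 304, 297, 470, 680, 706, 704, 710, 712, 710, 707, 707, 708, 712, 719, 717, 713, 713, 717, 719, 708, 698, 697, 697, 697, 699, 701, 704, 705, 703, 704, 702, 700, 699, 703, 703, 702, 704, 706, 706, 708, 709, 705, 706, 708, 709, 707, 707, 706, 707, 707, 706, 705, 707, 707, 707, 703, 703, 696, 476, 316, 312]
```

```bash
python3 -m handwheel '[[[-1,-4.5,-3.7,0,0,0,0],[-1,-9,-7.4,0,0,0,0],[-1,-13.5,-11,0,0,0,0],[-1,-17,-13.8,0,0,0,0],[-1,-18.1,-14.75,0,0,0,0],[-1,-18.1,-14.75,0,0,0,0],[-1,-18.1,-14.75,0,0,0,0],[-1,-18.1,-14.75,0,0,0,0],[-1,-18.1,-14.75,0,0,0,0]]]' >/dev/null; python3 go.py .5281 -.0202 .18 -1.2 ; python3 -m handwheel '[[[-1,0,0,0,0,0,0],[-1,0,0,0,0,0,0]]]' >/dev/null; python3 go.py .5281 -.0202 .18 -1.2
```

```text
18.1 pos [ 0.5278 -0.0183  0.221 ] tilt [-2.e-04 -0.e+00  1.e+00] F [-0.8 -0.1 -1. ] T [ 0.02 -0.01  0.03] shift cm [-0.05 -0.08  4.1 ] yaw x 125.2 q6 -0.87 open 0.645 gf 64.4
18.35 pos [ 0.5277 -0.0191  0.2211] tilt [-0.  0.  1.] F [-1.2  0.5 -1.7] T [-0.04  0.    0.07] shift cm [ 0.01 -0.03  4.11] yaw x 125.1 q6 -0.87 open 0.647 gf 64.4
```

```bash
python3 -m handwheel '[[[-1,0,-0.03,3,0,0,0],[-1,0,-0.03,5,0,0,0],[-1,0,-0.03,6.3,0,0,0],[-1,0,-0.03,6.3,0,0,0],[-1,0,-0.03,6.3,0,0,0]]]' >/dev/null; python3 go.py .5281 -.0202 .1407 -1.2 ; python3 -m handwheel '[[[-1,0,0,0.2,0,0,0],[-1,0,0,0.5,0,0,0],[-1,0,0,0.5,0,0,0]]]' >/dev/null; python3 go.py .5281 -.0202 .1407 -1.2;  python3 -m handwheel '[[[-1,0,0,0.2,0,0,0],[-1,0,0,0.4,0,0,0],[-1,0,0,0.4,0,0,0]]]' >/dev/null; python3 go.py .5281 -.0202 .1407 -1.2
```

```text
18.975 pos [ 0.5281 -0.0197  0.159 ] tilt [ 1.1e-03 -9.0e-04  1.0e+00] F [-0.5 -0.5 -1.4] T [-0.03 -0.01  0.02] shift cm [ 0.08 -0.03  1.83] yaw x 125.1 q6 -0.88 open 0.647 gf 64.4
19.35 pos [ 0.5274 -0.0195  0.153 ] tilt [-2.e-04  2.e-04  1.e+00] F [-0.1 -0.3 -1.7] T [-0.02  0.04  0.03] shift cm [0.02 0.02 1.23] yaw x 125.1 q6 -0.88 open 0.648 gf 64.4
19.725 pos [ 0.5273 -0.0195  0.1488] tilt [-4.e-04  3.e-04  1.e+00] F [-0.6 -0.1 -0.5] T [-0.    0.02 -0.06] shift cm [0.01 0.02 0.81] yaw x 125.1 q6 -0.88 open 0.648 gf 64.4
```

```bash
python3 -m handwheel '[[[-1,0,0,0.2,0,0,0],[-1,0,0,0.4,0,0,0],[-1,0,0,0.4,0,0,0]]]' >/dev/null; python3 go.py .5281 -.0202 .1407 -1.2;  python3 -m handwheel '[[[-1,0,0,0.15,0,0,0],[-1,0,0,0.25,0,0,0],[-1,0,0,0.25,0,0,0]]]' >/dev/null; python3 go.py .5281 -.0202 .1407 -1.2;python3 -m handwheel '[[[-1,0,0,0.1,0,0,0],[-1,0,0,0.15,0,0,0]]]' >/dev/null; python3 go.py .5281 -.0202 .1407 -1.2
```

```text
20.1 pos [ 0.5273 -0.0195  0.1448] tilt [-4.e-04  3.e-04  1.e+00] F [-0.3  0.9 -1. ] T [-0.   -0.01 -0.04] shift cm [0.01 0.02 0.41] yaw x 125.1 q6 -0.88 open 0.645 gf 64.4
20.475 pos [ 0.5274 -0.0195  0.1425] tilt [-1.e-04  1.e-04  1.e+00] F [-0.3 -0.6 -0.9] T [ 0.02 -0.03  0.02] shift cm [0.02 0.01 0.18] yaw x 125.1 q6 -0.88 open 0.644 gf 64.4
20.725 pos [ 0.5275 -0.0195  0.141 ] tilt [-0.  0.  1.] F [ 1.2 -0.3 -0.2] T [0.04 0.03 0.02] shift cm [0.03 0.01 0.03] yaw x 125.1 q6 -0.88 open 0.644 gf 64.4
```

```bash
python3 -m handwheel '[[[-1,0,0,0.05,0,0,0],[-1,0,0,0.08,0,0,0],[-1,0,0,0.08,0,0,0]]]' >/dev/null; python3 go.py .5281 -.0202 .1407 -1.2;  python3 -m handwheel '[[[-1,0,0,0.05,0,0,0],[-1,0,0,0.08,0,0,0]]]' >/dev/null; python3 go.py .5281 -.0202 .1407 -1.2
```

```text
21.1 pos [ 0.5276 -0.0195  0.1406] tilt [ 3.e-04 -2.e-04  1.e+00] F [-1.7 -0.2  3. ] T [-0.03  0.26 -0.04] shift cm [ 0.04  0.   -0.01] yaw x 125.1 q6 -0.88 open 0.648 gf 64.7
21.35 pos [ 0.5277 -0.0196  0.1404] tilt [ 5.e-04 -2.e-04  1.e+00] F [-5.1  0.6  9.1] T [0.12 0.73 0.01] shift cm [ 0.05 -0.   -0.03] yaw x 125.1 q6 -0.88 open 0.647 gf 65.3
```

Contact came at TCP 0.1406, as predicted, so the lugs rest on the ridge about 15° before the starts. Now I turn clockwise, following the thread.

```bash
python3 -m handwheel '[[[-1,0.03,0,0.0,0,0,0],[-1,0.03,0.02,0.03,0,0,10],[-1,0.02,0.04,0.1,0,0,20],[-1,0.02,0.04,0.1,0,0,20]]]' >/dev/null; python3 go.py .5281 -.0202 .139 -1.2;  python3 -m handwheel '[[[-1,0,0.02,0.06,0,0,10],[-1,-0.01,0.04,0.13,0,0,20],[-1,-0.01,0.04,0.13,0,0,20]]]' >/dev/null; python3 go.py .5281 -.0202 .1379 -1.2
```

```text
21.85 pos [ 0.5285 -0.0194  0.1392] tilt [ 9.0e-04 -1.6e-03  1.0e+00] F [ 0.4 -0.2  5.9] T [-0.03  0.07 -0.09] shift cm [ 0.05 -0.06  0.02] yaw x 105.2 q6 -0.53 open 0.646 gf 65.0
22.225 pos [ 0.5276 -0.0189  0.1366] tilt [-3.0e-04  1.1e-03  1.0e+00] F [ 0.3  0.2 -1.9] T [-0.02 -0.05  0.01] shift cm [-0.    0.06 -0.13] yaw x 85.4 q6 -0.18 open 0.647 gf 64.4
```

```bash
python3 -m handwheel '[[[-1,0,0,0,0,0,0],[-1,0,0,0,0,0,0]]]' >/dev/null; python3 go.py .5281 -.0202 .1379 -1.2; python3 -m handwheel '[[[-1,0,0,0,0,0,0]]]' >/dev/null; python3 go.py .5281 -.0202 .1379 -1.2 wrist w9.png; python3 ringtool.py | head -1
```

```text
22.475 pos [ 0.528  -0.0191  0.137 ] tilt [-1.e-04  4.e-04  1.e+00] F [-0.3  0.8 -1.2] T [ 0.   -0.01  0.  ] shift cm [ 0.01  0.02 -0.09] yaw x 85.3 q6 -0.18 open 0.65 gf 64.4
22.6 pos [ 0.5281 -0.0191  0.1371] tilt [-0.e+00  1.e-04  1.e+00] F [ 0.3  0.1 -1. ] T [-0.04 -0.04 -0.02] shift cm [ 0.01  0.01 -0.08] yaw x 85.2 q6 -0.18 open 0.647 gf 64.4
tool x,y,r hole (array([-0.00155,  0.00082,  0.0164 ]), np.float64(0.00038))
```

The lugs are past the starts and free between the ridges. I'll turn on nearly level, then follow the thread down.

```bash
python3 -m handwheel '[[[-1,0,0.02,0,0,0,10],[-1,-0.01,0.04,0,0,0,20],[-1,-0.02,0.06,0.01,0,0,30],[-1,-0.02,0.06,0.01,0,0,30]]]' >/dev/null; python3 go.py .5281 -.0202 .1372 -1.2;  python3 -m handwheel '[[[-1,0,0.02,0.05,0,0,8],[-1,0,0.03,0.1,0,0,15],[-1,0,0.03,0.1,0,0,15]]]' >/dev/null; python3 go.py .5281 -.0202 .1362 -1.2
```

```text
23.15 pos [ 0.5287 -0.0194  0.1371] tilt [ 0.e+00 -1.e-04  1.e+00] F [ 0.1  0.6 -2.3] T [-0.05  0.01  0.03] shift cm [ 0.02 -0.   -0.01] yaw x 55.2 q6 0.35 open 0.644 gf 64.4
23.525 pos [ 0.5291 -0.0196  0.1363] tilt [-2.e-04 -3.e-04  1.e+00] F [-0.7  0.2  0.7] T [0.01 0.02 0.01] shift cm [ 0.   -0.02  0.01] yaw x 40.4 q6 0.6 open 0.651 gf 64.6
```

```bash
python3 -m handwheel '[[[-1,0,0.01,0.04,0,0,6],[-1,0,0.01,0.04,0,0,6]]]' >/dev/null; python3 go.py .5281 -.0202 .1359 -1.2;  python3 -m handwheel '[[[-1,0,0.01,0.03,0,0,5],[-1,0,0.01,0.03,0,0,5]]]' >/dev/null; python3 go.py .5281 -.0202 .1355 -1.2
```

```text
23.775 pos [ 0.5293 -0.0197  0.1361] tilt [-5.e-04 -6.e-04  1.e+00] F [-0.3  0.   2.7] T [-0.01  0.16 -0.04] shift cm [-0.01 -0.03  0.02] yaw x 34.4 q6 0.71 open 0.646 gf 64.7
24.025 pos [ 0.5294 -0.0198  0.1359] tilt [-7.e-04 -7.e-04  1.e+00] F [-1.1 -0.6  5.4] T [-0.04  0.18 -0.12] shift cm [-0.02 -0.03  0.04] yaw x 29.4 q6 0.8 open 0.648 gf 64.9
```

```bash
python3 -m handwheel '[[[-1,0,0.01,0.03,0,0,4],[-1,0,0.01,0.03,0,0,4]]]' >/dev/null; python3 go.py .5281 -.0202 .1353 -1.2
```

```text
24.275 pos [ 0.5296 -0.0199  0.1357] tilt [-9.e-04 -8.e-04  1.e+00] F [-1.3 -1.2  5.2] T [-0.01  0.2  -0.05] shift cm [-0.03 -0.04  0.04] yaw x 25.4 q6 0.87 open 0.645 gf 65.0
```

```bash
python3 -m handwheel '[[[-1,-0.01,-0.01,0.02,0,0,3],[-1,-0.01,-0.01,0.02,0,0,3]]]' >/dev/null; python3 go.py .5281 -.0202 .1353 -1.2;  python3 -m handwheel '[[[-1,0,0,0.02,0,0,3],[-1,0,0,0.02,0,0,3]]]' >/dev/null; python3 go.py .5281 -.0202 .1353 -1.2
```

```text
24.525 pos [ 0.5296 -0.02    0.1356] tilt [-0.0011 -0.0011  1.    ] F [ 0.8 -0.3  5. ] T [-0.03  0.09  0.07] shift cm [-0.03 -0.04  0.03] yaw x 22.4 q6 0.92 open 0.648 gf 65.0
24.775 pos [ 0.5295 -0.0201  0.1355] tilt [-8.0e-04 -1.4e-03  1.0e+00] F [-1.4 -0.9  5.5] T [-0.17  0.25  0.51] shift cm [-0.02 -0.04  0.02] yaw x 19.4 q6 0.97 open 0.648 gf 65.1
```

The stop is met: torque 0.51, below overload. I'll ease back a degree.

```bash
python3 -m handwheel '[[[-1,0,0,0,0,0,-1],[-1,0,0,0,0,0,-1]]]' >/dev/null; python3 go.py .5281 -.0202 .1353 -1.2
```

```text
25.025 pos [ 0.5295 -0.0201  0.1355] tilt [-0.001  -0.0011  1.    ] F [-1.9 -2.4  7.3] T [-0.08  0.26 -0.03] shift cm [-0.02 -0.04  0.02] yaw x 20.4 q6 0.95 open 0.643 gf 65.1
```

```bash
python3 -m handwheel '[[[-1,0,0,0,0,0,0.7],[-1,0,0,0,0,0,0.7]]]' >/dev/null; python3 go.py .5281 -.0202 .1353 -1.2; python3 -m handwheel '[[[1,0,0,-0.05,0,0,0],[1,0,0,-0.05,0,0,0],[1,0,0,-0.05,0,0,0],[1,0,0,-0.05,0,0,0],[1,0,0,-4,0,0,0],[1,0,0,-10,0,0,0],[1,0,0,-12,0,0,0],[1,0,0,-12,0,0,0],[1,0,0,-12,0,0,0],[1,0,0,-12,0,0,0]]]' >/dev/null;  python3 go.py .5281 -.0202 .1353 -1.2 wrist w10.png
python3 - <<'E'
from rim import *
c=load('wrist')
z=.1555
print('hole',circ(c,[.5281,-.0202],z,.0165,.014,.019,-1),'outer',circ(c,[.5281,-.0202],z,.0285,.025,.031,-1))
g=c['frame'].astype(np.float32).sum(2);C=circ(c,[.5281,-.0202],z,.0285,.025,.031,-1)[0]
a=np.radians(np.arange(0,360,2));rr=np.arange(.019,.026,.0005)
P=np.array([[C[0]+r*np.cos(t),C[1]+r*np.sin(t),z] for t in a for r in rr]);uv=proj(c,P).astype(np.float32)
G=cv2.remap(g,uv[:,:1].copy(),uv[:,1:].copy(),1).reshape(len(a),-1).min(1)
print([(int(np.degrees(t)),int(v)) for t,v in zip(a,G) if v<550])
# top height of the ring from depth
P=np.array([[C[0]+.023*np.cos(t),C[1]+.023*np.sin(t),z] for t in a[::10]]);uv=proj(c,P)
D=bydepth(c,uv);print('top z',D[:,2].round(4))
E
```

```text
25.275 pos [ 0.5295 -0.0201  0.1355] tilt [-9.0e-04 -1.4e-03  1.0e+00] F [-1.8 -2.5  6.9] T [-0.09  0.22  0.43] shift cm [-0.02 -0.04  0.02] yaw x 19.7 q6 0.97 open 0.643 gf 65.1
26.525 pos [ 0.528  -0.0195  0.2528] tilt [0.0027 0.0018 1.    ] F [ 0.2  0.1 -1.1] T [-0.02  0.04  0.  ] shift cm [ 0.14  0.09 11.75] yaw x 19.4 q6 0.97 open 0.999 gf 0.0
hole (array([ 0.52787, -0.02134,  0.01535]), np.float64(0.00061)) outer (array([ 0.52767, -0.02089,  0.02898]), np.float64(0.00013))
[(20, 423), (22, 349), (24, 469), (140, 469), (142, 348), (144, 394), (146, 546), (232, 512), (234, 474), (236, 448), (238, 449), (239, 446), (242, 446), (244, 447), (246, 440), (248, 436), (250, 442), (252, 436), (254, 435), (256, 412), (258, 351), (260, 304), (262, 338), (264, 458)]
top z [0.1572 0.1572 0.1562 0.1576 0.156  0.1573 0.1563 0.1561 0.1572 0.1561
 0.1573 0.158  0.1573 0.1568 0.1577 0.1573 0.1571 0.1561]
```

```bash
python3 -c "
from bench import ctrl,status
print(ctrl.hand_in())"
```

```text
the job is handed in; nothing more can be done
None
```

The insert is seated in the bottle's mouth and the ring is screwed down to its stop, clamping it; I released it and handed in at about 26.5 s, but no verdict came back. Torque at the stop reached 0.51 N m (above the 0.4 hand-tight mark, below the 0.7 overload) and was about 0.43 N m just before release, and in the last wrist picture the ring looked level and centred; the clamping force was not measured.

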